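# Zero a coating probe, then hold it square on the ringed spot of a formed steel dome

### The arm

A 6-joint arm with a two-finger parallel gripper is mounted at the origin on the work surface. World frame = base frame: x ahead of the robot, y to its left, z up, the work surface at z = 0. Lengths are in m, angles in degrees, forces in N, time in s.
With the tool pointing down it reaches from about 0.25 to 0.725 m from the base axis. Payload 9.7 kg.
Tool frame: the origin (TCP) lies midway between the tips of the shut fingers; the grasp point (between the pads) lies 19 mm behind it; z points along the fingers, y is the line along which they close (so a half turn about z gives the same grasp; the last joint's range is limited). The gripper opens to 85 mm and grips with 20 to 120 N. Pads are 22 mm wide; open, the fingers measure 114 mm over their backs; the gripper's body (76 mm by 85 mm) begins 54 mm behind the grasp point. The pads swing forward as they close: fully open they stand 13 mm farther back than shut.
Start: joints at [72.078, 4.979, 10.078, 95.1, 0, 90], TCP at [0.169, 0.523, 0.231] pointing down, gripper open.
Joint ranges: [-179.16, 179.16], [-48.56, 103.87], [-65.8, 70.77], [-126.05, 130.52], [-82.76, 87.17], [-180, 180]. Speed limits (degrees/s): [127.2, 127.2, 147.25, 180, 180, 180].

### API

Orientations are given as [roll, pitch, yaw] about the fixed x, y, z axes, in that order (R = Rz(yaw) Ry(pitch) Rx(roll)).
In Python, from workcell import bot gives the robot as it stands.
- The arm moves only by the shell command python3 -m crank 'ROWS' [FORCE]. ROWS is JSON, a list of rows, each an object with "gripper": the finger opening in mm, from 0 to 85.4; "travel": the shift along the tool's x, y, z in mm, a list of three; "twist": the turn, a rotation vector about the tool's x, y, z in rad, a list of three. In form: [{"gripper": gripper, "travel": [tx, ty, tz], "twist": [rx, ry, rz]}, ...]. A call has 1 to 12 rows; each row shifts and turns the commanded pose from where the row before left it, along the tool's axes as they then stand; what a row does not reach is not made up. A row lasts 1/8 s, in which the tool goes at most 62.5 mm and 10.7 degrees, less where a joint would pass 70% of its speed; a pose out of reach is approached as far as the arm can. A call is refused whole if a number of a shift passes 62.5 or a number of a turn 0.188, either way. A call with a gripper value outside its range is refused whole. The fingers move at their own pace and stop on an object; FORCE is the grip in N (left out, the last holds). Time passes only in rows, so rows that do not move let the fingers close. It gives the time, the measured TCP pose, the force, the opening and the grip force at its end, in the units of the state.
- bot.get_obs(): the state, without advancing time (a new reading comes with each control period).
- bot.camera(name): name is "side" or "top" or "wrist"; returns the picture (480x640x3 uint8, red, green, blue); there is no depth.
- bot.calibration(name): a dict with "vfov" (degrees; the focal length in pixels is half the picture's height over the tangent of half this angle, whatever the lens; pixels are square), "cx", "cy" (the principal point, pixels), "camera_from_world" (4x4, takes a point from world to camera coordinates). Camera axes: x right, y down, z forward; pixel columns grow to the right and rows downward; lengths in m; the calibration is good to about 2 mm. A picture is of the moment at which its call begins: read the wrist's pose just before it. calibration takes no time and is no camera call; for the wrist camera it gives the pose at the moment of the call.
- bot.job_done(): hands the job in; it is judged then, once.
The state is a dict: "time": time; "q": joint angles; "qd": joint speeds; "joint_efforts": joint torques, N m; "ee_pos": TCP position; "tcp_rot": TCP orientation; "wrist_force": force on the tool from outside, world axes, zero at the start; "torque": the same for the moment, N m; "opening": finger opening in m; "grasp_force": force on a finger pad.
Only numpy, scipy, OpenCV 4.12 (cv2) and the standard library are available. Lean on these libraries where they do the work, as an engineer would, in place of code of your own. Each camera call takes 0.05 s, during which the arm holds its last target. There are 200 camera calls.

### The job

Take the coating-thickness probe out of the rack and zero it by holding it upright on the flat bare steel block for a second, with its spring tip about half sunk. Then bring it to the clamped dome and hold the tip inside the drawn ring, square to the metal there, pressing lightly, just enough that the spring tip is again about half sunk, and finish like that, still holding the probe steady on the spot. Never ram the probe against the block or the dome, and leave the marker pen, the loupe and the drawn cup where they are.

Things in the scene. Friction and masses are not known exactly. Their poses are not given: they have to be found in the camera images.
- probe: loose round black coating-thickness probe, 90 g, upright in a bore of the rack, tip down; lift straight up 45 mm to free it. Origin on its axis under the collar (on the rack's top); z points from tip to grip end. Along z: grip barrel diameter 22 mm from +5 to +74 mm (hold at about +42), collar diameter 28 from 0 to +5, steel nose diameter 14 to -35, thin spring tip to -43 mm. Symmetric about z.
- tip (a joint): how far the probe's spring tip is pushed into the nose, m: 0 = fully out (8 mm stands proud), 0.004 = half sunk, 0.008 = bottomed out on a hard stop. The spring pushes with 1.2 N as it begins to move, 2.4 N at half and 3.6 N just before the stop.
- tip_end (a point): the foremost point of the probe's spring tip (diameter 6 mm, round end), on the probe's axis, 43 mm from the probe's origin toward -z while the tip is out.
- spot: the spot to measure: centre of a black felt-pen ring (16 mm across outside, 12 mm inside) on the dome's side; origin on the metal's surface, z axis = outward normal of the metal there (26 degrees from the vertical). A fixed mark, part of the specimen.
- specimen: dome specimen on its nest, bolted down. Origin under the centre, on the bench. Round aluminium nest 220 mm across, 40 high; on it a steel disc (top at 41.5) with a dome: ball surface of radius 51 mm about a point 28.5 mm above the origin, apex at 79.5. Three clamps with black knobs, 72 mm high, 98 mm from the axis at 0 and +-120 degrees from x. Spot: 22 mm from the axis toward -x, 74.4 mm high.
- zero_block: loose flat block of bare ground steel, 60 x 40 x 12 mm (x, y, z), 0.22 kg, lying on the bench: the zero reference of the probe. Origin under its centre; top face 12 mm above it.
- rack: aluminium rack block bolted to the bench, 150 x 50 x 60 mm (x, y, z), origin under its centre. Two bores of diameter 18 mm and 52 mm depth in its top face at x = -40 and +40 mm; one holds the probe, the other the marker pen (which is which varies).
- marker: bystander: slim felt marker pen with a white cap, diameter 15 mm, 110 mm long, standing loose in the other bore of the rack, its top 118 mm above the bench. Origin at its foot.
- loupe: bystander: loose black and clear eyepiece loupe, diameter 38 mm, 44 mm high, standing on the bench. Origin under its centre.
- cup: bystander: loose drawn sheet-steel cup with a wavy rim, 78 mm across, 33 mm high, open side up on the bench. Origin under its centre.
Things that resemble listed ones, but are neither listed nor needed, are in the scene too. Leave any yellow look-alike of the probe alone. Of the things that look like the rack, take the one that is nearest to the robot's base at the start.

How it is judged:
By the outcome, as a careful person would: the job done as asked, in the order asked, and still so for the second after the job is handed in, while the arm keeps its last pose, push and grip.
It also fails if it takes over 48 s, if anything falls off the work surface, if the arm or the gripper's body presses on something with over 40 N, if the wrist force passes 120 N, or if a joint passes its speed limit or range.

## Working session

There is one attempt and no reset: what is moved stays moved. The work goes in short steps, Python scripts to look and compute and a shell command to move; the robot and the scene stay as the last step left them, time stands still between calls to the robot, and variables do not carry over. Pictures are saved under pics/ and viewed, at most 10 in all, crops included, and the job is handed in when it is done.

```bash
mkdir -p pics; ls; python3 - <<'E'
from workcell import bot
import cv2
print(bot.get_obs())
for n in ("top","side"):
    c=bot.calibration(n);print(n,c)
    cv2.imwrite(f"pics/{n}0.png",bot.camera(n)[:,:,::-1])
E
```

```text
pics
{'time': 0.0, 'q': array([ 7.20763511e+01,  5.00913644e+00,  1.00341789e+01,  9.50998553e+01,
       -1.18066401e-03,  9.00010052e+01]), 'qd': array([ 0.06378724,  0.0387992 ,  0.12552492, -0.04315414,  0.07115959,
       -0.00284242]), 'joint_efforts': array([-8.31608450e-04, -5.20386171e+01,  4.64805257e+01,  1.62239769e-02,
        1.28863767e-04,  8.37078460e-06]), 'ee_pos': array([0.16919519, 0.52308101, 0.23059945]), 'tcp_rot': array([-1.79925187e+02,  1.18197549e-03,  1.62075347e+02]), 'wrist_force': array([ 0.02894643,  0.36844618, -0.95417478]), 'torque': array([ 0.04372868, -0.01829011,  0.01053763]), 'grasp_force': 0.0, 'opening': 0.08558550173917016}
top {'vfov': 47.4766051784628, 'cx': 317.70108110394517, 'cy': 236.49478298543414, 'camera_from_world': array([[ 0.00711154, -0.99967801,  0.02435782, -0.09340398],
       [-0.99525431, -0.00943986, -0.09684909,  0.54847948],
       [ 0.09704784, -0.02355348, -0.99500098,  1.12805635],
       [ 0.        ,  0.        ,  0.        ,  1.        ]])}
side {'vfov': 47.57733321967541, 'cx': 320.2042761310446, 'cy': 241.26635019483894, 'camera_from_world': array([[ 0.81298869, -0.58206095, -0.0159513 , -0.47610123],
       [-0.39986394, -0.53817375, -0.74194194,  0.24172358],
       [ 0.42327086,  0.60956875, -0.67027436,  1.16690778],
       [ 0.        ,  0.        ,  0.        ,  1.        ]])}
```

View pics/top0.png

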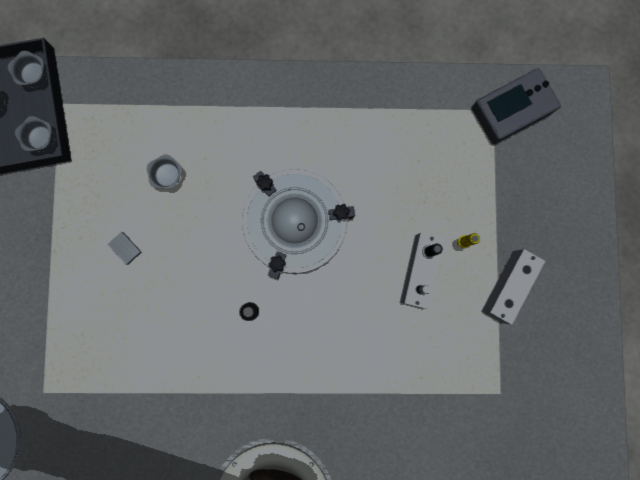

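View pics/side0.png

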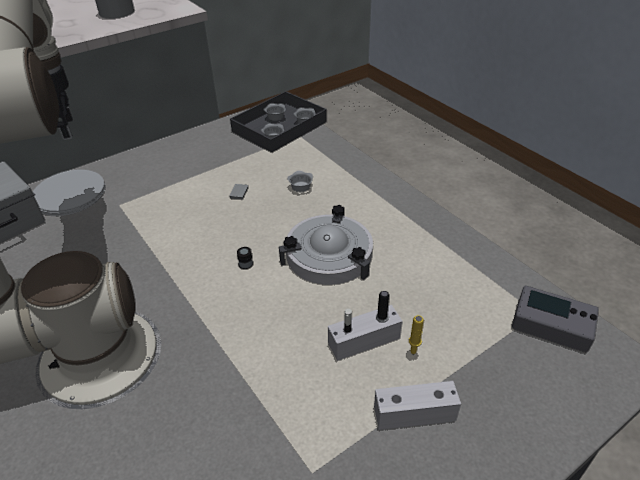

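Candidates for the probe (top view): black probe in rack at (432,250); yellow look-alike at (467,241); marker at (422,290); the loupe at (249,311); rack look-alike at (515,287), which is empty and farther. I choose the black one in the nearer rack and check it in crops.

```bash
python3 - <<'E'
import cv2,numpy as np
t=cv2.imread("pics/top0.png");s=cv2.imread("pics/side0.png")
c=lambda im,x,y,w,h:cv2.resize(im[y:y+h,x:x+w],(400,300),interpolation=cv2.INTER_CUBIC)
m=np.vstack([np.hstack([c(t,390,225,100,75+0),c(s,320,280,120,90)]),np.hstack([c(t,235,160,120,90),c(t,94,218,60,45)])])
# rack tile extends rows 225..300
cv2.imwrite("pics/crop1.png",m)
E
```

```text
(no output)
```

View pics/crop1.png

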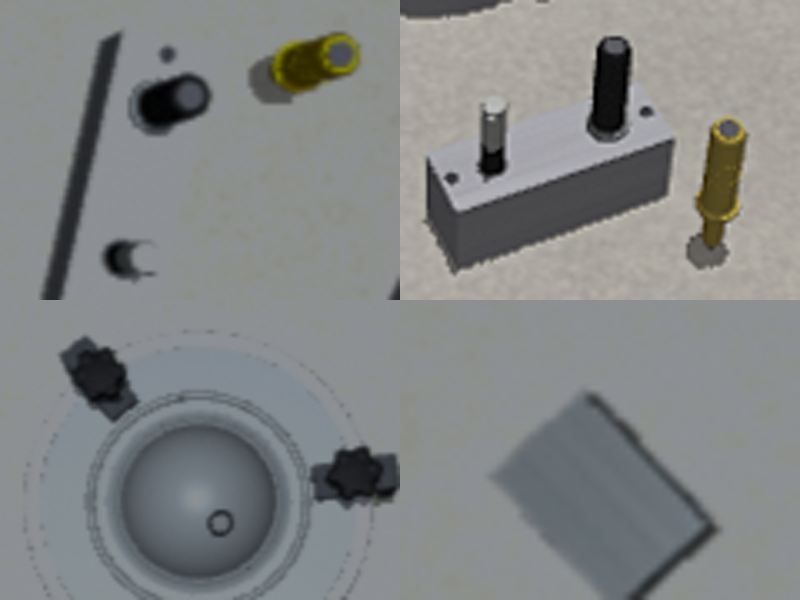

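```bash
cat >h.py <<'E'
from workcell import bot
import numpy as np
from scipy.optimize import least_squares
def f(c): return 240/np.tan(np.radians(c["vfov"]/2))
def ray(c,u,v):
    T=c["camera_from_world"];R=T[:3,:3]
    return -R.T@T[:3,3], R.T@np.array([(u-c["cx"])/f(c),(v-c["cy"])/f(c),1])
def atz(c,u,v,z):
    o,d=ray(c,u,v); return o+d*(z-o[2])/d[2]
def tri(obs):
    A=0;b=0
    for c,u,v in obs:
        o,d=ray(c,u,v);d=d/np.linalg.norm(d);P=np.eye(3)-np.outer(d,d);A=A+P;b=b+P@o
    return np.linalg.solve(A,b)
def proj(c,p):
    q=c["camera_from_world"]@np.append(p,1);return np.array([c["cx"]+f(c)*q[0]/q[2],c["cy"]+f(c)*q[1]/q[2]])
E
python3 - <<'E'
from h import *
np.set_printoptions(precision=4,suppress=True)
t=bot.calibration("top");s=bot.calibration("side")
print("probe top",atz(t,436.75,248.5,.134),atz(s,384.5,293.5,.134),tri([(t,436.75,248.5),(s,384.5,293.5)]))
print("collar",atz(t,427.5,253,.062),atz(s,382.4,319,.062))
print("marker",atz(t,424.5,289.5,.118),atz(s,347.8,311.5,.118))
k=np.array([atz(t,*p,.072) for p in [(265,181.6),(341.5,211.6),(277,264)]]);m=k.mean(0)
print("knobs",k,m,np.linalg.norm(k-m,axis=1))
sp=atz(t,301,226.9,.0744);print("spot",sp,atz(s,326.5,237.5,.0744),"r",sp-m,np.linalg.norm((sp-m)[:2]))
print("angles",np.degrees(np.arctan2(*(k-m)[:,1::-1].T)))
B=np.array([atz(t,*p,.012) for p in [(122.05,231.95),(107.8,244.1),(126.7,264.3),(140.95,252.2)]])
print("block",B,B.mean(0),np.linalg.norm(B-np.roll(B,1,0),axis=1),atz(s,239.5,191,.012))
for n,u,v,z in [("yellow",475,238.5,.117),("loupe",249,311,.044),("cup",166,174,.03)]:print(n,atz(t,u,v,z))
E
```

```text
probe top [ 0.5178 -0.3161  0.134 ] [ 0.5203 -0.3188  0.134 ] [ 0.5193 -0.3174  0.1329]
collar [ 0.5139 -0.3144  0.062 ] [ 0.516  -0.3239  0.062 ]
marker [ 0.4389 -0.295   0.118 ] [ 0.4399 -0.3017  0.118 ]
knobs [[ 0.6571  0.0212  0.072 ]
 [ 0.5966 -0.1362  0.072 ]
 [ 0.4882 -0.0058  0.072 ]] [ 0.5806 -0.0403  0.072 ] [0.0981 0.0972 0.0986]
spot [ 0.564  -0.0536  0.0744] [ 0.5654 -0.0565  0.0744] r [-0.0167 -0.0133  0.0024] 0.02133884058736363
angles [ 38.8019 -80.5447 159.554 ]
block [[0.5565 0.3277 0.012 ]
 [0.5303 0.3566 0.012 ]
 [0.4878 0.3151 0.012 ]
 [0.5137 0.2861 0.012 ]] [0.5221 0.3214 0.012 ] [0.0597 0.0391 0.0595 0.0389] [0.5236 0.3132 0.012 ]
yellow [ 0.5395 -0.3962  0.117 ]
loupe [0.3925 0.0516 0.044 ]
cup [0.6793 0.2343 0.03  ]
```

Tiles show the black probe in the nearer rack (top ≈(437,248.5)), ring at ≈(301,227), block centre ≈(124,248); heights, clamp radii (98 mm), spot radius (21 mm) and block sides (60×39 mm) all agree. I go towards the probe.

```bash
cat >>h.py <<'E'
from scipy.spatial.transform import Rotation as Ro
def st():
    o=bot.get_obs();return o,Ro.from_euler("xyz",o["tcp_rot"],degrees=True)
def plan(target,zdir=(0,0,-1)):
    """tool-axis travel (mm) to put the TCP at target, and twist (rad) turning tool z to zdir, both in present tool axes"""
    o,R=st();tr=R.inv().apply(np.array(target)-o["ee_pos"])*1000
    a=R.inv().apply(np.array(zdir)/np.linalg.norm(zdir));ax=np.cross([0,0,1],a);n=np.linalg.norm(ax)
    tw=ax/n*np.arctan2(n,a[2]) if n>1e-9 else ax
    print("t",round(o["time"],2),"pos",o["ee_pos"].round(4),"rot",o["tcp_rot"].round(2),"F",o["wrist_force"].round(2),"grip",o["opening"].round(4),o["grasp_force"].round(1))
    print("travel",tr.round(2),np.linalg.norm(tr).round(1),"twist",tw.round(4),"q",o["q"].round(1))
np.set_printoptions(precision=4,suppress=True)
E
python3 -m crank '[{"gripper":50,"travel":[-39.5,-46,0],"twist":[0,0,0]},{"gripper":50,"travel":[-39.5,-46,0],"twist":[0,0,0]},{"gripper":50,"travel":[-39.5,-46,0],"twist":[0,0,0]},{"gripper":50,"travel":[-39.5,-46,0],"twist":[0,0,0]},{"gripper":50,"travel":[-39.5,-46,0],"twist":[0,0,0]},{"gripper":50,"travel":[-39.5,-46,0],"twist":[0,0,0]},{"gripper":50,"travel":[-39.5,-46,0],"twist":[0,0,0]},{"gripper":50,"travel":[-39.5,-46,0],"twist":[0,0,0]},{"gripper":50,"travel":[-39.5,-46,0],"twist":[0,0,0]},{"gripper":50,"travel":[-39.5,-46,0],"twist":[0,0,0]},{"gripper":50,"travel":[-39.5,-46,0],"twist":[0,0,0]},{"gripper":50,"travel":[-39.5,-46,0],"twist":[0,0,0]}]' 40
python3 -c "
from h import *
plan((.519,-.317,.23))"
```

```text
time: 1.6
ee_pos: [0.4507, -0.1499, 0.2311]
tcp_rot: [180.0, 0.0, 162.0]
wrist_force: [1.9, 1.0, 0.5]
opening: 0.0502
grasp_force: 0.0Traceback (most recent call last):
  File "<string>", line 3, in <module>
    plan((.519,-.317,.23))
    ~~~~^^^^^^^^^^^^^^^^^^
  File "h.py", line 25, in plan
    print("t",round(o["time"],2),"pos",o["ee_pos"].round(4),"rot",o["tcp_rot"].round(2),"F",o["wrist_force"].round(2),"grip",o["opening"].round(4),o["grasp_force"].round(1))
                                                                                                                             ^^^^^^^^^^^^^^^^^^
AttributeError: 'float' object has no attribute 'round'
```

```bash
sed -i 's/o\["opening"\].round(4),o\["grasp_force"\].round(1)/round(o["opening"],4),round(o["grasp_force"],1)/' h.py
python3 -m crank '[{"gripper":50,"travel":[-38.8,-45.8,0],"twist":[0,0,0]},{"gripper":50,"travel":[-38.8,-45.8,0],"twist":[0,0,0]},{"gripper":50,"travel":[-38.8,-45.8,0],"twist":[0,0,0]},{"gripper":50,"travel":[0,0,0],"twist":[0,0,0]}]' 40
python3 - <<'E'
from h import *
import cv2
plan((.519,-.317,.23))
c=bot.calibration("wrist");im=bot.camera("wrist")
for p in [(.5193,-.3174,.134),(.5193,-.3174,.06)]:print(proj(c,p))
print(c)
cv2.imwrite("pics/w1.png",im[:,:,::-1])
E
```

```text
time: 2.1
ee_pos: [0.5192, -0.3175, 0.2277]
tcp_rot: [180.0, -0.3, 161.9]
wrist_force: [-0.1, 0.8, -0.4]
opening: 0.0502
grasp_force: 0.0
t 2.1 pos [ 0.5192 -0.3175  0.2277] rot [179.96  -0.26 161.89] F [-0.14  0.81 -0.43] grip 0.0502 0.0
travel [ 0.33  0.4  -2.33] 2.4 twist [ 0.0008 -0.0046  0.    ] q [-31.4  13.5  19.3  96.1  -0.  -13.3]
[316.904  244.5355]
[316.266  222.2768]
{'vfov': 70.47249428335518, 'cx': 314.3551097359003, 'cy': 241.03315206276233, 'camera_from_world': array([[ 0.311 ,  0.9504,  0.0009,  0.1419],
       [ 0.9145, -0.2995,  0.2721, -0.6039],
       [ 0.2589, -0.0838, -0.9623,  0.2153],
       [ 0.    ,  0.    ,  0.    ,  1.    ]])}
```

View pics/w1.png

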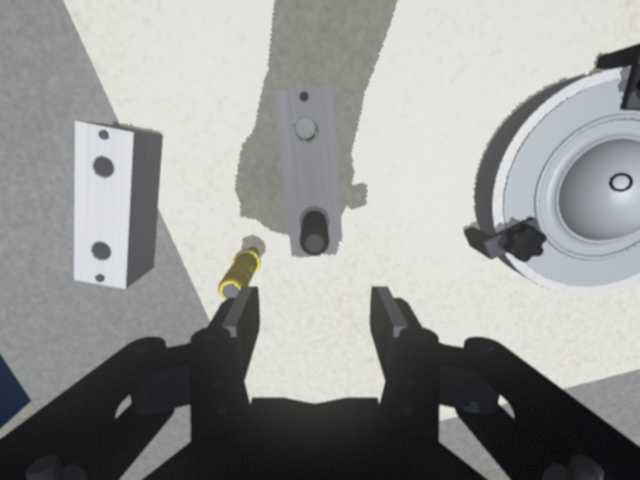

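The wrist view shows the probe's top at (315,243), marker at (305,127), yellow one at (232,290), ring at (621,182). The probe's prediction fits to 2 px.

```bash
python3 - <<'E'
from h import *
c=bot.calibration("wrist");t=bot.calibration("top");s=bot.calibration("side")
print(atz(c,315,243,.134),tri([(c,315,243),(t,436.75,248.5),(s,384.5,293.5)]))
print("spot",atz(c,621,182,.0744),tri([(c,621,182),(t,301,226.9),(s,326.5,237.5)]))
plan((.519,-.3175,.083))
E
```

```text
[ 0.5178 -0.3167  0.134 ] [ 0.519  -0.3172  0.1327]
spot [ 0.5643 -0.0517  0.0744] [ 0.5646 -0.0541  0.0746]
t 2.15 pos [ 0.5187 -0.3157  0.229 ] rot [179.95  -0.21 161.95] F [0.5  1.46 0.53] grip 0.0499 0.0
travel [ -1.33  -1.73 145.95] 146.0 twist [ 0.0009 -0.0036  0.    ] q [-31.3  13.3  19.2  96.1   0.  -13.3]
```

```bash
python3 -m crank '[{"gripper":50,"travel":[0,-1,30],"twist":[0,0,0]},{"gripper":50,"travel":[0,0,40],"twist":[0,0,0]},{"gripper":50,"travel":[0,0,36],"twist":[0,0,0]},{"gripper":50,"travel":[0,0,25],"twist":[0,0,0]},{"gripper":50,"travel":[0,0,15],"twist":[0,0,0]},{"gripper":50,"travel":[0,0,0],"twist":[0,0,0]},{"gripper":10,"travel":[0,0,0],"twist":[0,0,0]},{"gripper":10,"travel":[0,0,0],"twist":[0,0,0]},{"gripper":10,"travel":[0,0,0],"twist":[0,0,0]},{"gripper":10,"travel":[0,0,0],"twist":[0,0,0]},{"gripper":10,"travel":[0,0,0],"twist":[0,0,0]}]' 40
python3 -c "
from h import *
plan((.5187,-.317,.2))"
```

```text
time: 3.52
ee_pos: [0.519, -0.3156, 0.0864]
tcp_rot: [-180.0, 0.1, 162.1]
wrist_force: [-0.0, 0.1, 6.2]
opening: 0.0209
grasp_force: 39.7
t 3.52 pos [ 0.519  -0.3156  0.0864] rot [-179.98    0.1   162.08] F [-0.04  0.13  6.17] grip 0.0209 39.7
travel [  -0.34   -1.51 -113.55] 113.6 twist [-0.0003  0.0018  0.    ] q [-31.3  12.3   2.3  79.9   0.  -13.4]
```

```bash
python3 -m crank '[{"gripper":10,"travel":[0,0,-5],"twist":[0,0,0]},{"gripper":10,"travel":[0,0,-10],"twist":[0,0,0]},{"gripper":10,"travel":[0,0,-20],"twist":[0,0,0]},{"gripper":10,"travel":[0,0,-25],"twist":[0,0,0]},{"gripper":10,"travel":[0,0,-25],"twist":[0,0,0]},{"gripper":10,"travel":[0,0,-20],"twist":[0,0,0]},{"gripper":10,"travel":[0,0,-10],"twist":[0,0,0]},{"gripper":10,"travel":[0,0,0],"twist":[0,0,0]},{"gripper":10,"travel":[0,0,0],"twist":[0,0,0]}]' 60
python3 - <<'E'
from h import *
import cv2
plan((.522,.320,.19))
o,R=st();p=o["ee_pos"]
ims=[]
for n in ("wrist","side"):
    c=bot.calibration(n);im=bot.camera(n)[:,:,::-1]
    tip=p+R.apply([0,0,.0664]);top=p+R.apply([0,0,-.051]);u=proj(c,tip);v=proj(c,top)
    print(n,"tip exp",u,"origin",proj(c,p+R.apply([0,0,.0234])),"top",v)
    m=(u+v)/2 if n=="side" else u
    w,h=(200,300) if n=="side" else (200,300)
    m=np.clip(m.astype(int)-[50,75],0,[540,330]);print("crop",m)
    ims.append(cv2.resize(im[m[1]:m[1]+150,m[0]:m[0]+100],(400,600),interpolation=cv2.INTER_CUBIC))
cv2.imwrite("pics/g1.png",np.hstack(ims))
E
```

```text
time: 4.65
ee_pos: [0.5183, -0.3151, 0.1993]
tcp_rot: [180.0, -0.1, 162.1]
wrist_force: [0.4, -0.4, -0.8]
opening: 0.0206
grasp_force: 58.9
t 4.65 pos [ 0.5183 -0.3151  0.1993] rot [179.98  -0.08 162.08] F [ 0.4  -0.38 -0.82] grip 0.0206 58.9
travel [191.95 605.42   9.76] 635.2 twist [ 0.0004 -0.0013  0.    ] q [-31.3  12.4  14.9  92.5   0.  -13.4]
wrist tip exp [317.1308 255.8252] origin [317.7799 281.7065] top [320.0738 373.1736]
crop [267 180]
side tip exp [382.5228 293.2204] origin [383.8747 278.4723] top [386.393  250.9985]
crop [334 197]
```

View pics/g1.png

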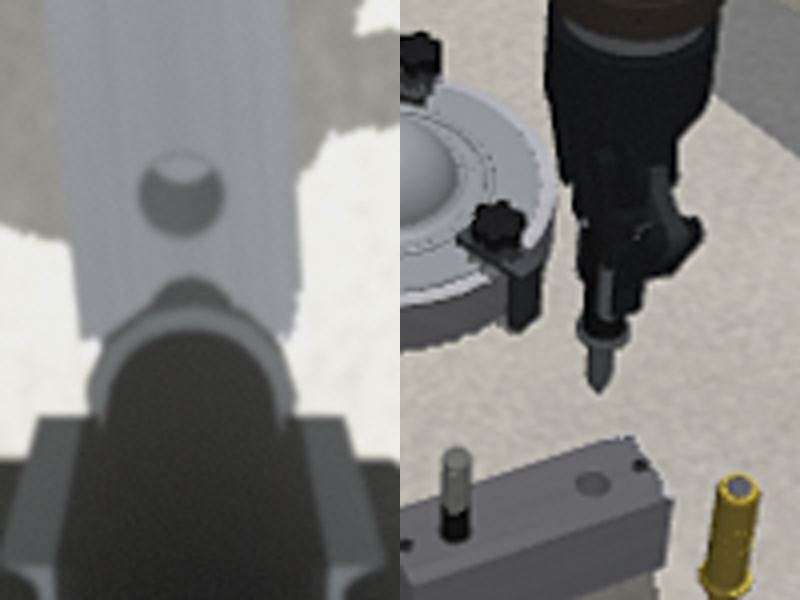

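Left: the probe is gripped straight, collar square to the pads, bore empty. Right: tip at about (383.5,295), where it should be. On to the block.

```bash
python3 -m crank '[{"gripper":10,"travel":[8,25,0],"twist":[0,0,0]},{"gripper":10,"travel":[17.5,55.2,0],"twist":[0,0,0]},{"gripper":10,"travel":[17.5,55.2,0],"twist":[0,0,0]},{"gripper":10,"travel":[17.5,55.2,0],"twist":[0,0,0]},{"gripper":10,"travel":[17.5,55.2,0],"twist":[0,0,0]},{"gripper":10,"travel":[17.5,55.2,0],"twist":[0,0,0]},{"gripper":10,"travel":[17.5,55.2,0],"twist":[0,0,0]},{"gripper":10,"travel":[17.5,55.2,0],"twist":[0,0,0]},{"gripper":10,"travel":[17.5,55.2,0],"twist":[0,0,0]},{"gripper":10,"travel":[17.5,55.2,0],"twist":[0,0,0]},{"gripper":10,"travel":[17.5,55.2,0],"twist":[0,0,0]},{"gripper":10,"travel":[9,28,0],"twist":[0,0,0]}]' 60
python3 -m crank '[{"gripper":10,"travel":[0,0,20],"twist":[0,0,0]},{"gripper":10,"travel":[0,0,30],"twist":[0,0,0]},{"gripper":10,"travel":[0,0,30],"twist":[0,0,0]},{"gripper":10,"travel":[0,0,20],"twist":[0,0,0]},{"gripper":10,"travel":[0,0,0],"twist":[0,0,0]},{"gripper":10,"travel":[0,0,0],"twist":[0,0,0]}]' 60
python3 - <<'E'
from h import *
import cv2
F=[]
plan((.522,.320,.085))
o,R=st();p=o["ee_pos"]
ims=[]
for n in ("side","wrist"):
    F.append(bot.get_obs()["wrist_force"])
    c=bot.calibration(n);im=bot.camera(n)[:,:,::-1]
    u=proj(c,p+R.apply([0,0,.0694]));b=proj(c,(.522,.3205,.012))
    m=np.clip(u.astype(int)-[50,75],0,[540,330])
    print(n,"tip exp",u,(u-m)*4,"block",(b-m)*4,"crop",m)
    ims.append(cv2.resize(im[m[1]:m[1]+150,m[0]:m[0]+100],(400,600),interpolation=cv2.INTER_CUBIC))
cv2.imwrite("pics/b1.png",np.hstack(ims));print(F,bot.get_obs()["wrist_force"])
E
```

```text
time: 6.25
ee_pos: [0.5212, 0.3221, 0.1992]
tcp_rot: [-180.0, -0.1, 162.2]
wrist_force: [0.7, -0.2, -0.4]
opening: 0.0207
grasp_force: 59.0
time: 7.0
ee_pos: [0.5222, 0.3196, 0.1011]
tcp_rot: [180.0, 0.0, 162.1]
wrist_force: [-0.1, 0.0, -1.4]
opening: 0.0204
grasp_force: 59.1
t 7.0 pos [0.5222 0.3196 0.1011] rot [179.97   0.02 162.08] F [-0.11  0.03 -1.38] grip 0.0204 59.1
travel [ 0.35  0.34 16.06] 16.1 twist [ 0.0005  0.0004 -0.    ] q [31.5 12.8  4.5 81.7  0.  49.4]
side tip exp [237.2131 184.5774] [200.8523 302.3094] block [203.1277 323.9027] crop [187 109]
wrist tip exp [316.741  253.8939] [202.9638 303.5756] block [206.513  266.2442] crop [266 178]
[array([-0.1076,  0.0254, -1.3802]), array([ 0.1563,  0.0681, -0.4154])] [-0.4703  0.2813 -0.7852]
```

View pics/b1.png

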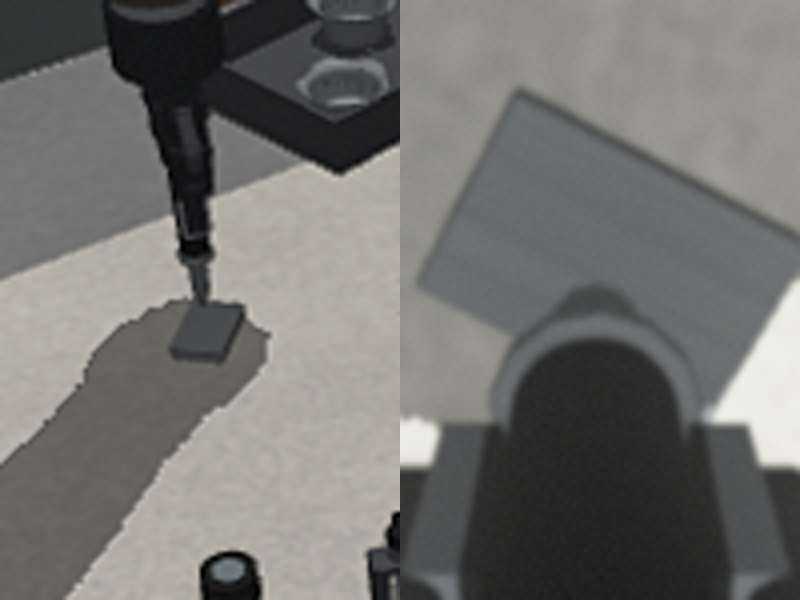

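Left: tip at (203,302) in the crop, as predicted with tip 69.4 mm ahead of the TCP, over the block (centre ≈(209,328)). Right: block corners (120,92), (400,237), (20,282) place its centre within ~2 mm of the prediction. Lower slowly and watch the force.

```bash
cat >>h.py <<'E'
def fs(n=6):
    F=[];P=[];G=[]
    for i in range(n):
        o=bot.get_obs();F.append(o["wrist_force"]);P.append(o["ee_pos"]);G.append(o["tcp_rot"]);bot.camera("side")
    G=np.unwrap(np.radians(G),axis=0);G=np.degrees(G.mean(0))
    print("t",round(o["time"],2),"F",np.mean(F,0).round(2),"sd",np.std(F,0).round(2),"pos",np.mean(P,0).round(5),"rot",G.round(2))
E
python3 -m crank '[{"gripper":10,"travel":[0,0,6],"twist":[0,0,0]},{"gripper":10,"travel":[0,0,6],"twist":[0,0,0]},{"gripper":10,"travel":[0,0,4],"twist":[0,0,0]},{"gripper":10,"travel":[0,0,0],"twist":[0,0,0]},{"gripper":10,"travel":[0,0,0],"twist":[0,0,0]}]' 60 | grep pos
python3 -c "from h import *;fs(8)"
python3 -m crank '[{"gripper":10,"travel":[0,0,2],"twist":[0,0,0]},{"gripper":10,"travel":[0,0,0],"twist":[0,0,0]}]' 60 | grep pos
python3 -c "from h import *;fs(6)"
```

```text
ee_pos: [0.5221, 0.3195, 0.0844]
t 8.07 F [-0.03  0.31 -0.94] sd [0.26 0.34 0.31] pos [0.5221 0.3195 0.0844] rot [179.99   0.01 162.08]
ee_pos: [0.5219, 0.3194, 0.082]
t 8.62 F [-0.29 -0.14 -1.05] sd [0.29 0.52 0.52] pos [0.522  0.3194 0.0822] rot [-179.99   -0.01  162.08]
```

```bash

python3 -m crank '[{"gripper":10,"travel":[0,0,2],"twist":[0,0,0]},{"gripper":10,"travel":[0,0,0],"twist":[0,0,0]}]' 60 | grep pos
python3 -c "from h import *;fs(8)"
python3 -m crank '[{"gripper":10,"travel":[0,0,1],"twist":[0,0,0]},{"gripper":10,"travel":[0,0,0],"twist":[0,0,0]}]' 60 | grep pos
python3 -c "from h import *;fs(8)"
```

```text
ee_pos: [0.5221, 0.3195, 0.0803]
t 9.28 F [0.33 0.44 0.64] sd [0.34 0.46 0.55] pos [0.5221 0.3195 0.0804] rot [179.99   0.01 162.08]
ee_pos: [0.5221, 0.3195, 0.0792]
t 9.93 F [0.25 0.21 1.  ] sd [0.42 0.47 0.44] pos [0.5221 0.3195 0.0793] rot [180.     0.   162.08]
```

```bash

python3 -m crank '[{"gripper":10,"travel":[0,0,1.3],"twist":[0,0,0]},{"gripper":10,"travel":[0,0,0],"twist":[0,0,0]}]' 60 | grep pos
python3 -c "from h import *;fs(16)"
```

```text
ee_pos: [0.522, 0.3195, 0.0779]
t 10.97 F [0.31 0.29 1.18] sd [0.54 0.43 0.52] pos [0.5221 0.3195 0.078 ] rot [180.     0.   162.08]
```

```bash

python3 -m crank '[{"gripper":10,"travel":[0,0,0.4],"twist":[0,0,0]},{"gripper":10,"travel":[0,0,0],"twist":[0,0,0]}]' 60 | grep pos
python3 -c "from h import *;fs(28)"
```

```text
ee_pos: [0.522, 0.3195, 0.0776]
t 12.62 F [0.65 0.55 1.29] sd [0.5  0.49 0.48] pos [0.522  0.3195 0.0776] rot [180.     0.   162.08]
```

```bash

python3 -m crank '[{"gripper":10,"travel":[0,0,-4],"twist":[0,0,0]},{"gripper":10,"travel":[0,0,-15],"twist":[0,0,0]},{"gripper":10,"travel":[0,0,-30],"twist":[0,0,0]},{"gripper":10,"travel":[0,0,-30],"twist":[0,0,0]},{"gripper":10,"travel":[0,0,-15],"twist":[0,0,0]},{"gripper":10,"travel":[0,0,-4],"twist":[0,0,0]}]' 60 | grep pos
cat >>h.py <<'E'
S=np.array([.564,-.0541,.0744]);N=np.array([-.3392,-.2777,.8988]);N/=np.linalg.norm(N);L=.0695
E
python3 -c "
from h import *
plan(S+N*(L+.04),-N)"
```

```text
ee_pos: [0.5223, 0.3196, 0.1765]
t 13.43 pos [0.5223 0.3196 0.1765] rot [179.95   0.04 162.07] F [-0.49  0.29 -1.17] grip 0.0204 59.3
travel [-128.7  -383.09    3.47] 404.1 twist [-0.3807 -0.2448  0.    ] q [31.5 12.8 12.8 89.9 -0.  49.4]
```

```bash

python3 -m crank '[{"gripper":10,"travel":[-8,-23.9,0],"twist":[0,0,0]},{"gripper":10,"travel":[-16.1,-47.9,0.5],"twist":[0,0,0]},{"gripper":10,"travel":[-16.1,-47.9,0.5],"twist":[0,0,0]},{"gripper":10,"travel":[-16.1,-47.9,0.5],"twist":[0,0,0]},{"gripper":10,"travel":[-16.1,-47.9,0.5],"twist":[0,0,0]},{"gripper":10,"travel":[-16.1,-47.9,0.5],"twist":[0,0,0]},{"gripper":10,"travel":[-16.1,-47.9,0.5],"twist":[0,0,0]},{"gripper":10,"travel":[-16.1,-47.9,0.5],"twist":[0,0,0]},{"gripper":10,"travel":[-8,-23.9,0],"twist":[0,0,0]}]' 60 | grep pos
python3 -m crank '[{"gripper":10,"travel":[0,0,0],"twist":[-0.0761,-0.049,0]},{"gripper":10,"travel":[0,0,0],"twist":[-0.0761,-0.049,0]},{"gripper":10,"travel":[0,0,0],"twist":[-0.0761,-0.049,0]},{"gripper":10,"travel":[0,0,0],"twist":[-0.0761,-0.049,0]},{"gripper":10,"travel":[0,0,0],"twist":[-0.0761,-0.049,0]},{"gripper":10,"travel":[0,0,0],"twist":[0,0,0]},{"gripper":10,"travel":[0,0,0],"twist":[0,0,0]}]' 60 | grep pos
python3 -c "
from h import *
plan(S+N*(L+.015),-N)"
```

```text
ee_pos: [0.5252, -0.0877, 0.1708]
ee_pos: [0.5261, -0.0851, 0.1717]
t 15.43 pos [ 0.5261 -0.0851  0.1717] rot [157.86  13.63 159.36] F [-0.02  0.83 -0.94] grip 0.0206 59.1
travel [-0.78  1.18 24.36] 24.4 twist [-0.0028 -0.0016  0.    ] q [-20.8 -12.9 -17.   72.4  22.2  -0.2]
```

```bash

python3 -m crank '[{"gripper":10,"travel":[-0.8,1.2,8],"twist":[-0.003,-0.002,0]},{"gripper":10,"travel":[0,0,10],"twist":[0,0,0]},{"gripper":10,"travel":[0,0,6.4],"twist":[0,0,0]},{"gripper":10,"travel":[0,0,0],"twist":[0,0,0]},{"gripper":10,"travel":[0,0,0],"twist":[0,0,0]}]' 60 | grep pos
python3 - <<'E'
from h import *
import cv2
plan(S+N*(L+.005),-N)
o,R=st();p=o["ee_pos"];ims=[]
for n,z in (("side",6),("wrist",4)):
    c=bot.calibration(n);im=bot.camera(n)[:,:,::-1]
    u=proj(c,p+R.apply([0,0,L]));b=proj(c,S)
    w,h=400//z,600//z
    m=np.clip(b.astype(int)-[w//2,h//2],0,[640-w,480-h])
    print(n,"tip",u,(u-m)*z,"spot",b,(b-m)*z,"crop",m)
    ims.append(cv2.resize(im[m[1]:m[1]+h,m[0]:m[0]+w],(400,600),interpolation=cv2.INTER_CUBIC))
cv2.imwrite("pics/d1.png",np.hstack(ims))
E
```

```text
ee_pos: [0.536, -0.077, 0.1509]
t 16.05 pos [ 0.536  -0.077   0.1509] rot [157.59  13.8  159.34] F [-0.13  0.33 -0.55] grip 0.0206 59.1
travel [ 0.52 -0.87 10.12] 10.2 twist [ 0.0019  0.0013 -0.    ] q [-19.6 -12.2 -18.9  69.2  22.2   1.1]
side tip [324.7861 234.3147] [196.7164 283.8881] spot [325.4426 237.1978] [200.6557 301.1868] crop [292 187]
wrist tip [316.4786 253.3143] [209.9142 333.2573] spot [314.9012 245.7726] [203.605  303.0904] crop [264 170]
```

View pics/d1.png

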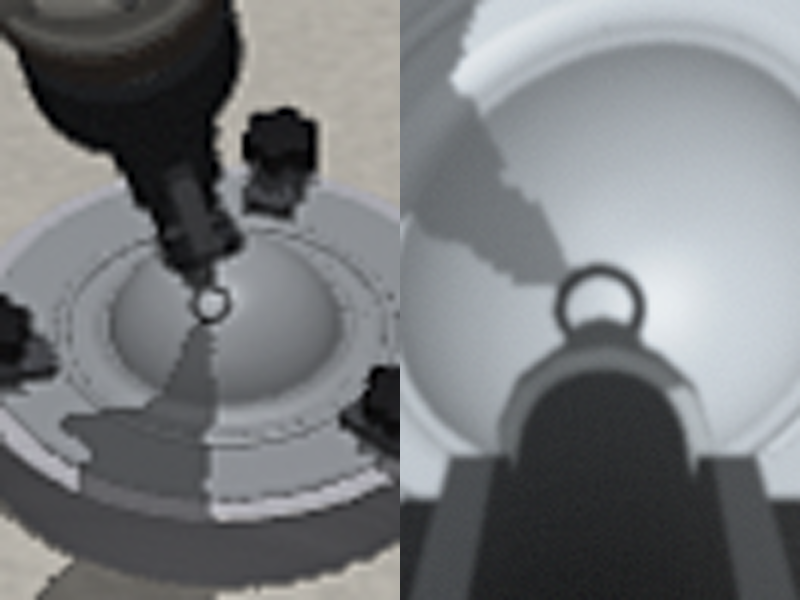

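Left: ring at (211,304), the tip just above it. Right: ring centre at (200,308), the probe's axis at x≈203: under 1 mm sideways. I go closer and look once more.

```bash

python3 -m crank '[{"gripper":10,"travel":[0.5,-0.9,3],"twist":[0.002,0.001,0]},{"gripper":10,"travel":[0,0,4],"twist":[0,0,0]},{"gripper":10,"travel":[0,0,2],"twist":[0,0,0]},{"gripper":10,"travel":[0,0,0],"twist":[0,0,0]},{"gripper":10,"travel":[0,0,0],"twist":[0,0,0]}]' 60 | grep pos
cat >look.py <<'E'
from h import *
import cv2,sys
plan(S+N*L,-N)
o,R=st();p=o["ee_pos"];ims=[]
for n,z in (("side",12),("wrist",8)):
    c=bot.calibration(n);im=bot.camera(n)[:,:,::-1]
    u=proj(c,p+R.apply([0,0,L]));b=proj(c,S)
    w,h=400//z,600//z
    m=b.astype(int)-[w//2,h//2+(4 if z==12 else -8)]
    print(n,"tip",(u-m)*z,"collar",(proj(c,p+R.apply([0,0,L-.043]))-m)*z,"spot",(b-m)*z,"crop",m)
    ims.append(cv2.resize(im[m[1]:m[1]+h,m[0]:m[0]+w],(400,600),interpolation=cv2.INTER_CUBIC))
cv2.imwrite(sys.argv[1],np.hstack(ims));fs(6)
E
python3 look.py pics/d2.png
```

```text
ee_pos: [0.5383, -0.0752, 0.1423]
t 16.77 pos [ 0.5383 -0.0752  0.1423] rot [157.7   13.75 159.36] F [ 0.02  0.94 -1.27] grip 0.0201 59.1
travel [-0.    0.1   6.11] 6.1 twist [-0.      0.0004  0.    ] q [-19.3 -11.9 -19.5  68.1  22.    1.4]
side tip [193.9803 339.0091] collar [167.4799 253.2466] spot [197.3114 350.3737] crop [309 208]
wrist tip [203.8754 260.1319] collar [207.7644 459.1123] spot [204.7023 237.3488] crop [291 221]
t 17.12 F [-0.13 -0.34 -0.59] sd [0.48 0.41 0.14] pos [ 0.5383 -0.0752  0.1424] rot [157.7   13.75 159.35]
```

View pics/d2.png

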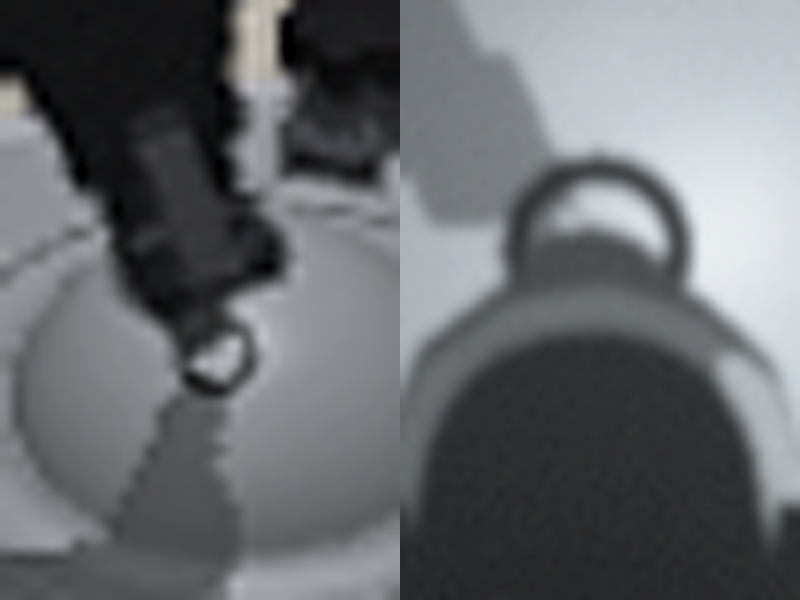

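Left: ring centre ≈(218,358), tip above its left part. Right: ring centre ≈(199,246), nose axis x≈196. Correction is about 0.8 mm along −tool x and 0.3 mm along +y. Then press slowly.

```bash
sed -i 's/"sd",np/"Fn",(np.mean(F,0)@N).round(2),"gap",((np.mean(P,0)-S)@N-L).round(5),"sd",np/' h.py
python3 -m crank '[{"gripper":10,"travel":[-0.8,0.3,1],"twist":[0,0,0]},{"gripper":10,"travel":[0,0,1.5],"twist":[0,0,0]},{"gripper":10,"travel":[0,0,0],"twist":[0,0,0]}]' 60 | grep pos
python3 -c "from h import *;fs(12)"
python3 -m crank '[{"gripper":10,"travel":[0,0,2],"twist":[0,0,0]},{"gripper":10,"travel":[0,0,0],"twist":[0,0,0]}]' 60 | grep pos
python3 -c "from h import *;fs(8)"
python3 -m crank '[{"gripper":10,"travel":[0,0,1.5],"twist":[0,0,0]},{"gripper":10,"travel":[0,0,0],"twist":[0,0,0]}]' 60 | grep pos
python3 -c "from h import *;fs(8)"
python3 -m crank '[{"gripper":10,"travel":[0,0,1.5],"twist":[0,0,0]},{"gripper":10,"travel":[0,0,0],"twist":[0,0,0]}]' 60 | grep pos
python3 -c "from h import *;fs(12)"
```

```text
ee_pos: [0.5399, -0.0745, 0.1401]
t 18.1 F [ 0.13 -0.11 -0.92] Fn -0.84 gap 0.00355 sd [0.31 0.29 0.34] pos [ 0.5399 -0.0745  0.1403] rot [157.7   13.74 159.35]
ee_pos: [0.5406, -0.0739, 0.1382]
t 18.75 F [ 0.02 -0.2  -0.93] Fn -0.79 gap 0.00153 sd [0.17 0.27 0.48] pos [ 0.5406 -0.0739  0.1385] rot [157.7   13.74 159.35]
ee_pos: [0.5411, -0.0735, 0.137]
t 19.4 F [ 0.07 -0.1  -1.12] Fn -1.01 gap 4e-05 sd [0.65 0.63 0.37] pos [ 0.5411 -0.0735  0.1371] rot [157.7   13.74 159.35]
ee_pos: [0.5417, -0.0731, 0.1359]
t 20.25 F [-0.4  -0.22  0.55] Fn 0.69 gap -0.00137 sd [0.51 0.6  0.58] pos [ 0.5417 -0.0731  0.1359] rot [157.7   13.76 159.35]
```

```bash

python3 -m crank '[{"gripper":10,"travel":[0,0,1],"twist":[0,0,0]},{"gripper":10,"travel":[0,0,1],"twist":[0,0,0]},{"gripper":10,"travel":[0,0,0],"twist":[0,0,0]}]' 60 | grep pos
python3 -c "from h import *;fs(16)"
python3 look.py pics/d3.png
```

```text
ee_pos: [0.5424, -0.0725, 0.134]
t 21.43 F [-0.34 -0.63  0.84] Fn 1.05 gap -0.00342 sd [0.58 0.51 0.41] pos [ 0.5423 -0.0726  0.1341] rot [157.7   13.75 159.35]
t 21.48 pos [ 0.5423 -0.0726  0.134 ] rot [157.7   13.75 159.35] F [-0.17 -0.37  1.54] grip 0.0207 59.1
travel [ 0.79 -0.17 -3.44] 3.5 twist [-0.0001  0.0004  0.    ] q [-18.8 -11.5 -20.1  66.9  21.8   1.9]
side tip [202.8291 354.8626] collar [176.7861 270.1698] spot [197.3114 350.3737] crop [309 208]
wrist tip [203.8545 228.8956] collar [207.7506 428.0156] spot [202.1449 232.5924] crop [291 225]
t 21.82 F [-0.35 -0.5   0.79] Fn 0.97 gap -0.00343 sd [0.56 0.32 0.3 ] pos [ 0.5423 -0.0726  0.134 ] rot [157.7   13.75 159.35]
```

View pics/d3.png

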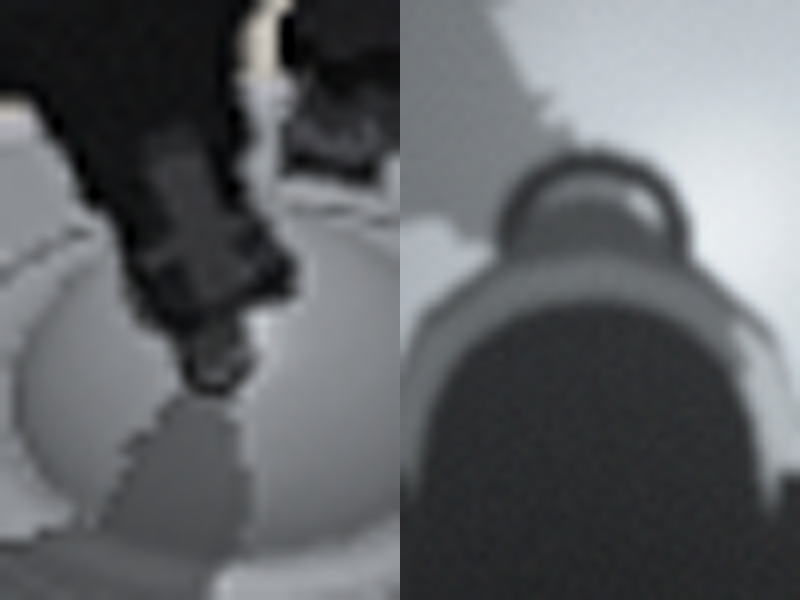

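Left: the nose stands over the ring, both centred at x≈217. Right: nose axis x≈595 against ring centre ≈594. The tip is on the spot; about 1 mm more press is needed by the force.

```bash

python3 -m crank '[{"gripper":10,"travel":[0,0,1],"twist":[0,0,0]},{"gripper":10,"travel":[0,0,0],"twist":[0,0,0]}]' 60 | grep pos
python3 -c "from h import *;fs(40)"
```

```text
ee_pos: [0.5427, -0.0723, 0.1331]
t 24.07 F [-0.48 -0.4   1.25] Fn 1.4 gap -0.00443 sd [0.46 0.46 0.46] pos [ 0.5427 -0.0723  0.1331] rot [157.7   13.75 159.35]
```

```bash

python3 -m crank '[{"gripper":10,"travel":[0,0,0.3],"twist":[0,0,0]},{"gripper":10,"travel":[0,0,0],"twist":[0,0,0]},{"gripper":10,"travel":[0,0,0],"twist":[0,0,0]},{"gripper":10,"travel":[0,0,0],"twist":[0,0,0]}]' 60 | grep pos
python3 -c "from h import *;fs(24);bot.job_done()"
```

```text
ee_pos: [0.5428, -0.0722, 0.1329]Traceback (most recent call last):
  File "<string>", line 1, in <module>
    from h import *;fs(24);bot.job_done()
                    ~~^^^^
  File "h.py", line 31, in fs
    o=bot.get_obs();F.append(o["wrist_force"]);P.append(o["ee_pos"]);G.append(o["tcp_rot"]);bot.camera("side")
                                                                                            ~~~~~~~~~~^^^^^^^^
ValueError: 200 camera calls are used up
```

```bash
python3 -c "
from h import *
o=bot.get_obs();print(o['time'],o['wrist_force'],o['wrist_force']@N,o['ee_pos'],o['grasp_force']);print(bot.job_done())"
```

```text
24.875 [-0.3781 -1.6146  1.5468] 1.9668745442768034 [ 0.5428 -0.0722  0.1329] 59.12051975727081
the job is handed in; nothing more can be done
None
```

I zeroed the probe on the block for over a second, then handed in with it held square on the dome, the tip inside the ring by the last pictures and sunk about 4 mm by the force readings, after about 25 s; no verdict came back.

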